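# Roll the spare lint refill up behind the rib of its rack

## Task

A wrapped spare refill for the lint roller lies at the low front end of the sloped steel refill rack, where the lint roller itself belongs. Push the refill with your fingertips up the gutter and over the raised rib, so that it stays parked between the rib and the back stop when you take the hand away; do not grip it, lift it off the gutter's floor or press it hard. Leave the lint roller handle, the key tray and the door wedge where they are.

Things in the scene. Friction and masses are not known exactly. Their poses are not given: they have to be found in the camera images.
- refill: the spare refill: white paper roll in slick film (friction about 0.35), a cylinder 50 mm across and 100 mm long, about 120 g. Origin: its centre; its y axis is the cylinder's axis (x and z turn as it rolls). It starts lying across the gutter against the front lip, at about x = -104, y = 0, z = 25 mm in the frame of channel. Left anywhere short of the rib it rolls back to the lip.
- channel: gutter of the fixed refill rack, grey sheet steel, 250 mm long, 108 mm wide inside, sloped 7 degrees. Origin: middle of the floor's upper face, 30 mm above the ledge; x points up the slope along the floor, y across, z square off the floor. Floor: x -125 to 125, y -54 to 54 mm. Side walls 18 mm high, 3 mm thick, nothing above them.
- lip (a point): front lip at the low end of the gutter, 12 mm high and 3 mm thick, cut away down to the floor over its middle 60 mm so that fingertips can come in behind the roll from outside the rack. The point is the middle of that gap, at floor level (x = -125 mm in the frame of channel).
- rib (a point): raised rib across the whole floor near the high end, 4 mm high: on the low side a gentle ramp 21 mm long, on the high side a rounded drop (8 mm radius) that keeps a parked roll from rolling back. The point is the middle of its crest (x = 76 mm in the frame of channel).
- stop (a point): back stop, an upright plate 44 mm high closing the high end. The point is where the middle of its inner face meets the floor (x = 125 mm in the frame of channel). A parked refill's centre lies between x = 92 mm (against the rib) and 100 mm (against the stop), 25 mm off the floor.
- handle: bystander: the bare yellow plastic lint roller handle, 225 mm long, 46 mm wide, 46 mm high, lying loose on the ledge beside the rack on its +y side. The origin is on its underside near the middle, x along it towards the spindle (from -105 to +122 mm).
- tray: bystander: white ceramic key tray, 150 x 100 x 20 mm, loose on the ledge on the rack's -y side near the high end, a few keys in it. The origin is the centre of its underside.
- wedge: bystander: chrome door wedge, 110 x 38 mm, 28 mm high at its thick end (+x), loose on the ledge on the rack's -y side near the low end. The origin is the centre of its underside.
Not all that is in view belongs to the job. Leave any purple look-alike of the refill alone.

How it is judged:
By the outcome, as a careful person would: the job done as asked, in the order asked, and still so for the second after the job is handed in, with the robot touching nothing.
It also fails if it takes over 38 s, if anything falls off the work surface, if the arm or the gripper's body presses on something with over 40 N, if the wrist force passes 120 N, or if a joint passes its speed limit or range.

## Robot

A 6-joint arm with a two-finger parallel gripper is mounted at the origin on the work surface. World frame = base frame: x ahead of the robot, y to its left, z up, the work surface at z = 0. Lengths are in mm, angles in rad, forces in N, time in s.
With the tool pointing down it reaches from about 275 to 1000 mm from the base axis. Payload 8.4 kg.
Tool frame: the origin (TCP) lies on the mounting face of the last link; the fingertips stand 173 mm ahead of it and the grasp point (between the pads) lies 155 mm ahead of it; z points along the fingers, y is the line along which they close (so a half turn about z gives the same grasp; the last joint's range is limited). The gripper opens to 85 mm and grips with 20 to 120 N. Pads are 22 mm wide; open, the fingers measure 114 mm over their backs; the gripper's body (76 mm by 85 mm) begins 54 mm behind the grasp point. The pads swing forward as they close: fully open they stand 13 mm farther back than shut.
Start: joints at [1.145, 0.353, 1.633, -0, 1.155, -0.002], TCP at [257.016, 569.712, 404.681] pointing down, gripper open.
Joint ranges: [-2.63, 2.63], [-0.92, 2.1], [0.06, 2.66], [-1.3, 4.44], [0, 2.69], [-3.02, 3.02]. Speed limits (rad/s): [2.22, 2.22, 2.79, 3.14, 3.14, 3.14].

## Interface

Orientations are given as a rotation vector (axis times angle).
In Python, from cell import ctrl gives the robot as it stands.
- The arm moves only by the shell command python3 -m jog 'ROWS'. ROWS is JSON, one flat list of numbers, 7 for each row, row after row: the opening, from 0 (shut) to 1 (fully open), then the shift along the tool's x, y, z in cm, then the turn, a rotation vector about the tool's x, y, z in units of 6 degrees (1.0 is 6 degrees). A call has 1 to 12 rows; each row shifts and turns the commanded pose from where the row before left it, along the tool's axes as they then stand; what a row does not reach is not made up. A row lasts 1/12 s, in which the tool goes at most 41.7 mm and 7.16 degrees, less where a joint would pass 70% of its speed; a pose out of reach is approached as far as the arm can. A call is refused whole if a number of a shift passes 4.17 or a number of a turn 1, either way. A call with a gripper value outside its range is refused whole. The fingers move at their own pace and stop on an object; the grip force is fixed at half the most. Time passes only in rows, so rows that do not move let the fingers close. It gives the time, the measured TCP pose, the force, the opening and the grip force at its end, in the units of the state.
- ctrl.get_state(): the state, without advancing time (a new reading comes with each control period).
- ctrl.get_image(name): name is "scene" or "top"; returns a dict with "img" (420x560x3 uint8, red, green, blue), "fov_y" (degrees; the focal length in pixels is half the picture's height over the tangent of half this angle, whatever the lens; pixels are square), "cx", "cy" (the principal point, pixels), "dist_coeffs" ([k1, k2, p1, p2, k3] as OpenCV has them; the pictures are not rectified), "extrinsics" (4x4, takes a point from world to camera coordinates). Camera axes: x right, y down, z forward; pixel columns grow to the right and rows downward; lengths in mm; the calibration is good to about 2 mm. A picture is of the moment at which its call begins. There is no depth.
- ctrl.finish_job(): hands the job in; it is judged then, once.
Trained networks look in the newest picture that a camera, given by its name, has taken for a name from the list of things; names that differ only in an ending like _2 or _b are one class to them, and where a whole thing is asked for, a point or a joint stands for the part that bears it (a point fixed in the world has none). Each returns a list of dicts, best first, with "p" (0 to 1); they miss things now and then, are a little off and sometimes report something else, mostly with a low value. They report only what shows in the picture. A call takes as long as a camera call. They do not tell look-alikes from the thing itself.
- ctrl.boxes_of(camera, query): "bbox" ([left, top, right, bottom] in pixels, round what is visible of it).
The state is a dict: "time_s": time; "joint_pos": joint angles; "qd": joint speeds; "joint_torque": joint torques, N m; "tcp_pos": TCP position; "tcp_rot": TCP orientation; "force": force on the tool from outside, world axes, zero at the start; "ft_torque": the same for the moment, N m; "grip_width": opening from 0.0 (shut) to 1.0 (fully open); "grip_force": force on a finger pad.
Only numpy, scipy, OpenCV 4.12 (cv2) and the standard library are available. Lean on these libraries where they do the work, as an engineer would, in place of code of your own. Each camera call takes 0.05 s, during which the arm holds its last target. There are 200 camera calls.

## Working session

There is one attempt and no reset: what is moved stays moved. The work goes in short steps, Python scripts to look and compute and a shell command to move; the robot and the scene stay as the last step left them, time stands still between calls to the robot, and variables do not carry over. Pictures are saved under pics/ and viewed, at most 10 in all, crops included, and the job is handed in when it is done.

```bash
mkdir -p pics; cat > h.py <<'E'
import numpy as np, cv2
from cell import ctrl
from scipy.spatial.transform import Rotation as R
def cam(n):
    d=ctrl.get_image(n); f=d["img"].shape[0]/2/np.tan(np.radians(d["fov_y"])/2)
    K=np.array([[f,0,d["cx"]],[0,f,d["cy"]],[0,0,1.]]); return d,K,np.array(d["dist_coeffs"],float),np.array(d["extrinsics"],float)
def proj(c,P):
    d,K,D,E=c; return cv2.projectPoints(np.array(P,float).reshape(-1,3),cv2.Rodrigues(E[:3,:3])[0],E[:3,3],K,D)[0].reshape(-1,2)
def ray(c,uv,z):
    d,K,D,E=c; p=cv2.undistortPoints(np.array(uv,float).reshape(-1,1,2),K,D).reshape(-1,2)
    r=np.c_[p,np.ones(len(p))]@E[:3,:3]; o=-E[:3,:3].T@E[:3,3]
    return o+r*((z-o[2])/r[:,2])[:,None]
E
python3 - <<'E'
from h import *
for n in("scene","top"):
    c=cam(n); cv2.imwrite(f"pics/{n}0.png",c[0]["img"][...,::-1]); print(n,c[3].round(2).tolist(),c[2],c[1][0,0])
    for q in("refill","channel","handle","tray","wedge"):
        print(q,[(np.round(b["bbox"]).tolist(),round(b["p"],2)) for b in ctrl.boxes_of(n,q)][:3])
print(ctrl.get_state())
E
```

```text
scene [[-0.71, 0.7, 0.0, 332.91], [0.55, 0.56, -0.61, -292.08], [-0.43, -0.44, -0.79, 1633.19], [0.0, 0.0, 0.0, 1.0]] [0.01081374 0.         0.         0.         0.        ] 511.5059666097506
refill [([341.0, 175.0, 382.0, 197.0], 0.91), ([400.0, 230.0, 441.0, 274.0], 0.91)]
channel [([234.0, 203.0, 318.0, 285.0], 0.95)]
handle [([313.0, 231.0, 369.0, 297.0], 0.55)]
tray [([179.0, 194.0, 248.0, 248.0], 0.74)]
wedge [([257.0, 172.0, 297.0, 189.0], 0.72)]
top [[-0.02, -1.0, -0.0, 92.61], [-0.99, 0.02, -0.11, 537.93], [0.11, -0.0, -0.99, 1275.99], [0.0, 0.0, 0.0, 1.0]] [-0.13984682  0.          0.          0.          0.        ] 511.42606164012534
refill [([242.0, 223.0, 280.0, 242.0], 0.75), ([132.0, 257.0, 179.0, 279.0], 0.63), ([231.0, 274.0, 268.0, 317.0], 0.57)]
channel [([239.0, 136.0, 282.0, 221.0], 0.58)]
handle [([188.0, 165.0, 214.0, 258.0], 0.65)]
tray [([303.0, 121.0, 348.0, 182.0], 0.59)]
wedge [([301.0, 215.0, 341.0, 257.0], 0.8)]
{'time_s': 0.6, 'joint_pos': array([ 1.14459794e+00,  3.52996948e-01,  1.63339620e+00,  1.56221409e-05,
        1.15523852e+00, -2.41011599e-03]), 'qd': array([-0.00051356, -0.00030367, -0.00043766,  0.00110635, -0.00292195,
       -0.00196652]), 'joint_torque': array([ 1.17933028e-03, -6.04878688e+01, -3.42303801e+01,  1.53681608e-04,
        1.41825261e-03, -3.77079334e-05]), 'tcp_pos': array([257.01320469, 569.70792673, 404.68450332]), 'tcp_rot': array([-6.60719782e-01, -3.07130492e+00,  5.51030643e-05]), 'force': array([ 0.81974115,  0.24081653, -0.35440472]), 'ft_torque': array([-4.18313306e-02,  3.45726531e-02,  2.24151323e-06]), 'grip_force': 0.0, 'grip_width': 0.9995484013288665}
```

View pics/top0.png

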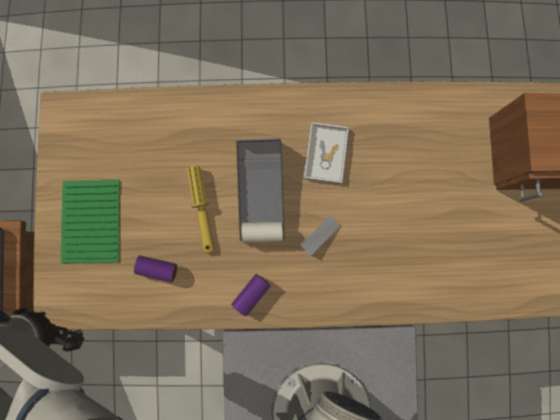

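View pics/scene0.png

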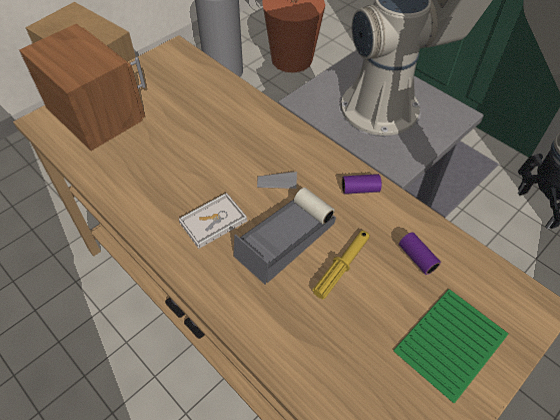

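Top view: white refill at (262,232) in the rack (239–284, 140–242), with the slope running up the image. Purple look-alikes are at (251,295) and (156,269), the wedge at (321,236), the tray at (327,153) and the handle at (200,208). Next I'll zoom in to pick the rack's corners.

```bash
python3 - <<'E'
import cv2,numpy as np
a=cv2.imread("pics/top0.png")[130:250,225:300]; b=cv2.imread("pics/scene0.png")[180:285,225:340]
a=cv2.resize(a,None,fx=5,fy=5,interpolation=2); b=cv2.resize(b,None,fx=3.6,fy=3.6,interpolation=2)
o=np.zeros((600,a.shape[1]+b.shape[1],3),np.uint8); o[:,:375]=a; o[:b.shape[0],375:]=b; cv2.imwrite("pics/z.png",o); print(o.shape)
E
```

```text
(600, 789, 3)
```

View pics/z.png

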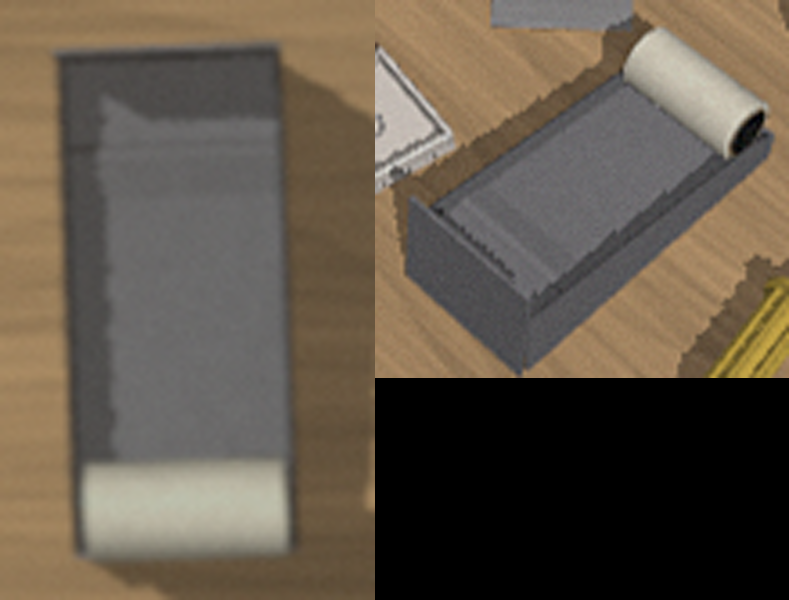

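The crop shows the stop's top corners at top(236.4,140) and (280.6,139), the low end at (241,240.4) and (283.4,240.4), and the roll lying against the lip. Fitting the rack pose from these.

```bash
cat > fit.py <<'E'
from h import *
from scipy.optimize import least_squares
S7=R.from_euler('y',-7,degrees=True)
def Tw(p,P): return (R.from_euler('z',p[2])*S7).apply(np.array(P,float).reshape(-1,3))+[p[0],p[1],30]
E
python3 - <<'E'
from fit import *
ct,cs=cam("top"),cam("scene")
A=[[128,57,44],[128,-57,44],[-128,57,18],[-128,-57,18]]; a=[[236.4,140],[280.6,139],[241,240.4],[283.4,240.4]]
B=[[128,-57,44],[128,57,44],[-128,57,18]]; b=[[235,235],[267.2,262.5],[334.7,217.5]]
f=lambda p: np.r_[(proj(ct,Tw(p,A))-a).ravel(),(proj(cs,Tw(p,B))-b).ravel()]
p0=ray(ct,[[261,190]],40)[0]; s=least_squares(f,[p0[0],p0[1],0],x_scale=[10,10,.1],loss='soft_l1')
p=s.x; print(p, f(p).round(1)); np.save("p.npy",p)
print("roll px top",proj(ct,Tw(p,[-104,0,25])),proj(cs,Tw(p,[-104,0,25])))
for n,P in dict(entry=[-150,0,15],lip=[-125,0,0],end=[66,0,15]).items(): print(n,Tw(p,P))
print("purple",ray(ct,[[251,295],[156,269]],25)); st=ctrl.get_state(); print(R.from_rotvec(st["tcp_rot"]).as_matrix().round(3))
E
```

```text
[5.68400211e+02 1.42894984e+02 9.32115765e-03] [-1.3 -0.3  0.4 -0.7 -1.8  1.6  0.8  0.2 -1.5 -0.6 -0.4  1.1  1.1 -1.8]
roll px top [[261.27674577 232.04553802]] [[313.85285351 206.05285143]]
entry [[417.69679503 141.49021332  26.60779076]]
lip [[444.33733161 141.73854115  14.76633207]]
end [[632.07745032 143.48854708  52.93156894]]
purple [[304.37266482 171.57283478  25.        ]
 [373.71705203 413.90018446  25.        ]]
[[-0.912  0.411 -0.   ]
 [ 0.411  0.912  0.   ]
 [ 0.     0.    -1.   ]]
```

```bash
cat > d.py <<'E'
import sys
from fit import *
p=np.load("p.npy"); st=ctrl.get_state(); M=R.from_rotvec(st["tcp_rot"]); C=R.from_euler('z',p[2])*S7
tip=C.inv().apply(np.array(st["tcp_pos"])+173*M.as_matrix()[:,2]-[p[0],p[1],30])
G=R.from_matrix(C.as_matrix()@np.diag([-1,1,-1]))
print("t",round(st["time_s"],2),"tip in channel",tip.round(1),"F",C.inv().apply(st["force"]).round(1),"open",round(st["grip_width"],2))
print("turn units",((M.inv()*G).as_rotvec(degrees=True)/6).round(2))
if len(sys.argv)>3:
    print("shift cm",(M.inv().apply(C.apply(np.array(sys.argv[1:4],float)-tip))/10).round(2))
E
python3 -m jog '[0.2,0,0,0,0,0,-0.83, 0.2,0,0,0,0,0,-0.83, 0.2,0,0,0,0,0,-0.83, 0.2,0,0,0,0,0,-0.83, 0.2,0,0,0,0,0,-0.81, 0.2,0,0,0,0,-0.6,0, 0.2,0,0,0,0,-0.57,0, 0.2,0,0,0,0,0,0, 0.2,0,0,0,0,0,0]'; python3 d.py -150 0 90
```

```text
time_s: 1.45
tcp_pos: [256.6, 569.7, 404.7]
tcp_rot: [-0.014, 3.021, 0.001]
force: [-0.0, 0.4, -0.3]
grip_width: 0.201
grip_force: 0.0
t 1.45 tip in channel [-260.1  429.7  236.4] F [-0.1  0.4 -0.3] open 0.2
turn units [-0.   -0.01  0.  ]
shift cm [-11.02 -42.97  14.63]
```

```bash
python3 -m jog '[0.2,-1,-3.9,0.6,0,0,0, 0.2,-1,-3.9,0.6,0,0,0, 0.2,-1,-3.9,0.6,0,0,0, 0.2,-1,-3.9,0.6,0,0,0, 0.2,-1,-3.9,0.6,0,0,0, 0.2,-1,-3.9,0.6,0,0,0, 0.2,-1,-3.9,0.6,0,0,0, 0.2,-1,-3.9,0.6,0,0,0, 0.2,-1,-3.9,0.6,0,0,0, 0.2,-1,-3.9,0.6,0,0,0, 0.2,-1,-3.9,0.6,0,0,0, 0.2,0,0,0,0,0,0]'; python3 d.py -150 0 90
```

```text
time_s: 2.45
tcp_pos: [378.7, 136.3, 352.1]
tcp_rot: [-0.004, 3.021, -0.001]
force: [-0.2, -0.4, -0.8]
grip_width: 0.198
grip_force: 0.0
t 2.45 tip in channel [-149.3   -5.1  169.8] F [-0.3 -0.4 -0.8] open 0.2
turn units [-0.02 -0.02 -0.06]
shift cm [0.06 0.53 7.98]
```

```bash
python3 -m jog '[0.2,0.3,0.3,3,0,0,0, 0.2,0,0.2,3,0,0,0, 0.2,0,0,3,0,0,0, 0.2,0,0,3,0,0,0, 0.2,0,0,0,0,0,0, 0.2,0,0,0,0,0,0, 0.2,0,0,0,0,0,0]'; python3 d.py -150 0 15; python3 - <<'E'
from fit import *
p=np.load("p.npy"); o=[]
for n,q in(("top",[-130,0,40]),("scene",[-130,0,40])):
    c=cam(n); u,v=proj(c,Tw(p,q))[0].astype(int); o.append(cv2.resize(c[0]["img"][v-50:v+50,u-50:u+50,::-1],(400,400),interpolation=2))
cv2.imwrite("pics/a.png",np.hstack(o))
E
```

```text
time_s: 3.03
tcp_pos: [390.0, 147.1, 234.2]
tcp_rot: [-0.013, 3.019, 0.001]
force: [-0.7, 0.5, 0.2]
grip_width: 0.202
grip_force: 0.0
t 3.03 tip in channel [-152.1    5.9   51.4] F [-0.7  0.5  0.3] open 0.2
turn units [ 0.    0.   -0.01]
shift cm [-0.21 -0.59  3.64]
```

View pics/a.png

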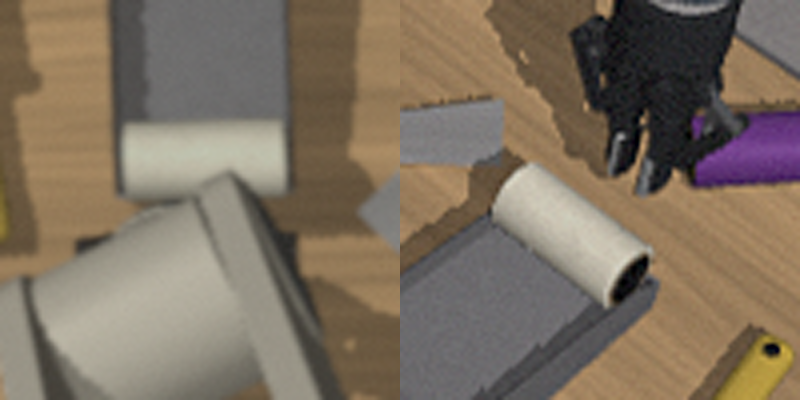

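The fingers stand behind the roll (its end is at (628,278) in the crop) and centred to about 6 mm; the purple decoy lies farther back and below the gripper's body. Correcting y and going down.

```bash
python3 -m jog '[0.2,0,-0.3,0.8,0,0,0, 0.2,0,-0.3,1,0,0,0, 0.2,0,0,1,0,0,0, 0.2,0,0,0.8,0,0,0, 0.2,0,0,0,0,0,0, 0.2,0,0,0,0,0,0, 0.2,0,0,0,0,0,0]'; python3 d.py -136 0 15
python3 -m jog '[0.2,-0.3,0,0,0,0,0, 0.2,-0.3,0,0,0,0,0, 0.2,-0.3,0,0,0,0,0, 0.2,-0.3,0,0,0,0,0, 0.2,-0.3,0,0,0,0,0, 0.2,-0.3,0,0,0,0,0,0.2,-0.3,0,0,0,0,0, 0.2,-0.3,0,0,0,0,0, 0.2,-0.3,0,0,0,0,0,0.2,-0.3,0,0,0,0,0]'; python3 d.py 66 0 15
```

```text
time_s: 3.72
tcp_pos: [394.2, 140.9, 197.8]
tcp_rot: [-0.013, 3.019, 0.001]
force: [0.5, -0.1, 0.6]
grip_width: 0.199
grip_force: 0.0
t 3.72 tip in channel [-152.3   -0.3   14.8] F [ 0.6 -0.1  0.6] open 0.2
turn units [ 0.    0.01 -0.01]
shift cm [-1.63  0.04 -0.02]
time_s: 4.55
tcp_pos: [424.2, 141.2, 201.1]
tcp_rot: [-0.013, 3.019, 0.001]
force: [-0.9, -0.5, 0.3]
grip_width: 0.2
grip_force: 0.2
t 4.55 tip in channel [-122.3   -0.4   14.4] F [-0.9 -0.5  0.4] open 0.2
turn units [-0.    0.   -0.01]
shift cm [-18.83   0.05  -0.05]
```

```bash
python3 -m jog '[0.2,-0.5,0,0,0,0,0, 0.2,-0.5,0,0,0,0,0, 0.2,-0.5,0,0,0,0,0, 0.2,-0.5,0,0,0,0,0, 0.2,-0.5,0,0,0,0,0, 0.2,-0.5,0,0,0,0,0,0.2,-0.5,0,0,0,0,0, 0.2,-0.5,0,0,0,0,0, 0.2,-0.5,0,0,0,0,0,0.2,-0.5,0,0,0,0,0, 0.2,-0.5,0,0,0,0,0, 0.2,-0.5,0,0,0,0,0]'; python3 d.py 66 0 15; python3 - <<'E'
from fit import *
p=np.load("p.npy"); o=[]
for n,q in(("top",[0,0,40]),("scene",[0,0,40])):
    c=cam(n); u,v=proj(c,Tw(p,q))[0].astype(int); o.append(cv2.resize(c[0]["img"][v-60:v+60,u-60:u+60,::-1],(400,400),interpolation=2)); print([(np.round(b["bbox"]).tolist(),round(b["p"],2)) for b in ctrl.boxes_of(n,"refill")])
    print(proj(c,Tw(p,[-26,0,25])))
cv2.imwrite("pics/b.png",np.hstack(o))
E
```

```text
time_s: 5.55
tcp_pos: [483.9, 141.7, 208.5]
tcp_rot: [-0.013, 3.019, 0.001]
force: [-0.9, 0.2, 0.1]
grip_width: 0.202
grip_force: 0.2
t 5.55 tip in channel [-62.1  -0.5  14.4] F [-0.9  0.2  0.2] open 0.2
turn units [-0.    0.   -0.01]
shift cm [-12.81   0.05  -0.05]
[([235.0, 194.0, 265.0, 204.0], 0.6), ([134.0, 257.0, 179.0, 285.0], 0.59)]
[[260.28577848 201.04490653]]
[([274.0, 202.0, 313.0, 242.0], 0.88), ([343.0, 175.0, 382.0, 193.0], 0.78), ([400.0, 229.0, 441.0, 275.0], 0.6)]
[[293.53116238 221.02367047]]
```

View pics/b.png

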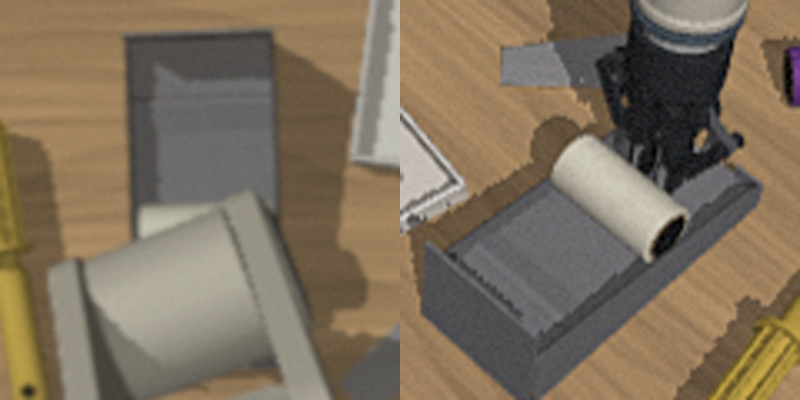

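The roll is pushed squarely, centred at scene (293,222) as predicted. Continuing.

```bash
python3 -m jog '[0.2,-0.5,0,0,0,0,0, 0.2,-0.5,0,0,0,0,0, 0.2,-0.5,0,0,0,0,0, 0.2,-0.5,0,0,0,0,0, 0.2,-0.5,0,0,0,0,0, 0.2,-0.5,0,0,0,0,0,0.2,-0.5,0,0,0,0,0, 0.2,-0.5,0,0,0,0,0, 0.2,-0.5,0,0,0,0,0,0.2,-0.5,0,0,0,0,0, 0.2,-0.5,0,0,0,0,0, 0.2,-0.5,0,0,0,0,0]'
python3 -m jog '[0.2,-0.4,0,0,0,0,0, 0.2,-0.4,0,0,0,0,0, 0.2,-0.4,0,0,0,0,0, 0.2,-0.3,0,0,0,0,0, 0.2,-0.3,0,0,0,0,0, 0.2,-0.3,0,0,0,0,0,0.2,-0.3,0,0,0,0,0, 0.2,-0.3,0,0,0,0,0, 0.2,-0.3,0,0,0,0,0,0.2,-0.3,0,0,0,0,0, 0.2,-0.3,0,0,0,0,0, 0.2,-0.3,0,0,0,0,0]'; python3 d.py 55 0 15
```

```text
time_s: 6.75
tcp_pos: [543.4, 142.2, 215.8]
tcp_rot: [-0.013, 3.019, 0.001]
force: [-0.8, 0.2, 0.0]
grip_width: 0.201
grip_force: 0.2
time_s: 7.75
tcp_pos: [582.0, 142.5, 220.6]
tcp_rot: [-0.013, 3.019, 0.001]
force: [-0.5, -0.9, 0.7]
grip_width: 0.201
grip_force: 0.3
t 7.75 tip in channel [36.8 -0.5 14.5] F [-0.4 -0.9  0.7] open 0.2
turn units [-0.    0.   -0.01]
shift cm [-1.82  0.05 -0.05]
```

```bash
python3 -m jog '[0.2,-0.2,0,0,0,0,0, 0.2,-0.2,0,0,0,0,0, 0.2,-0.2,0,0,0,0,0, 0.2,-0.2,0,0,0,0,0, 0.2,-0.2,0,0,0,0,0, 0.2,-0.2,0,0,0,0,0,0.2,-0.2,0,0,0,0,0, 0.2,-0.2,0,0,0,0,0, 0.2,-0.2,0,0,0,0,0,0.2,0,0,0,0,0,0, 0.2,0,0,0,0,0,0, 0.2,0,0,0,0,0,0]'; python3 d.py; python3 - <<'E'
from fit import *
p=np.load("p.npy"); o=[]
for n,q in(("top",[60,0,40]),("scene",[60,0,40])):
    c=cam(n); u,v=proj(c,Tw(p,q))[0].astype(int); o.append(cv2.resize(c[0]["img"][v-50:v+50,u-50:u+50,::-1],(400,400),interpolation=2)); print([(np.round(b["bbox"]).tolist(),round(b["p"],2)) for b in ctrl.boxes_of(n,"refill")])
    print(proj(c,Tw(p,[[92,0,25],[100,0,25]])))
cv2.imwrite("pics/c.png",np.hstack(o))
E
```

```text
time_s: 8.75
tcp_pos: [599.4, 142.7, 222.7]
tcp_rot: [-0.013, 3.019, 0.001]
force: [-0.2, 0.5, 0.3]
grip_width: 0.203
grip_force: 0.0
t 8.75 tip in channel [54.3 -0.5 14.4] F [-0.1  0.5  0.3] open 0.2
turn units [-0.    0.   -0.01]
[([134.0, 258.0, 178.0, 281.0], 0.78), ([240.0, 173.0, 279.0, 199.0], 0.38)]
[[258.83355614 154.10335042]
 [258.73737331 150.92595529]]
[([346.0, 175.0, 384.0, 194.0], 0.93), ([240.0, 223.0, 280.0, 267.0], 0.86), ([401.0, 231.0, 441.0, 277.0], 0.71)]
[[260.2232126  245.56543144]
 [257.84321666 247.31923927]]
```

View pics/c.png

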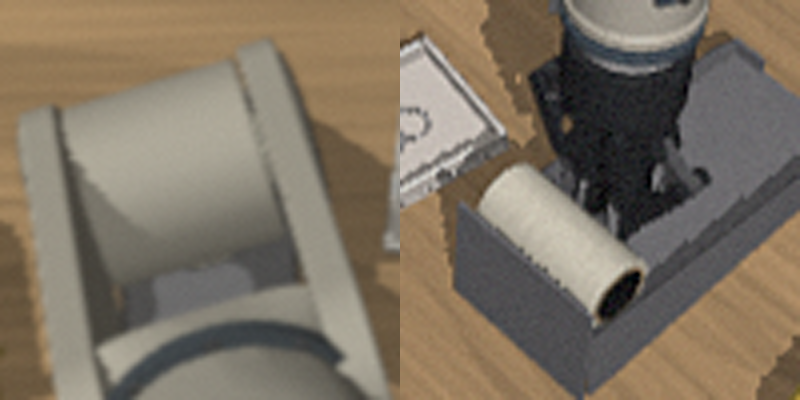

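The roll's box is centred at scene (260,245), which matches x ≈ 92: over the rib, with no force on the fingers. Backing off, then lifting clear.

```bash
python3 -m jog '[0.2,0.4,0,0,0,0,0, 0.2,0.8,0,0,0,0,0, 0.2,1,0,0,0,0,0, 0.2,1,0,-1,0,0,0, 0.2,0.5,0,-2,0,0,0, 0.2,0,0,-3,0,0,0, 0.2,0,0,-3.5,0,0,0, 0.2,0,0,-3.5,0,0,0, 0.2,0,0,-3.5,0,0,0, 0.2,1,0,-3,0,0,0,0.2,2,0,-2,0,0,0, 0.2,2,0,0,0,0,0]'
python3 -m jog '[0.2,4,0,0,0,0,0, 0.2,4,0,0,0,0,0, 0.2,4,0,0,0,0,0, 0.2,4,0,0,0,0,0, 0.2,0,0,0,0,0,0, 0.2,0,0,0,0,0,0, 0.2,0,0,0,0,0,0, 0.2,0,0,0,0,0,0]'; python3 - <<'E'
from fit import *
p=np.load("p.npy"); o=[]
for n,q in(("top",[40,0,40]),("scene",[40,0,40])):
    c=cam(n); u,v=proj(c,Tw(p,q))[0].astype(int); o.append(cv2.resize(c[0]["img"][v-70:v+70,u-70:u+70,::-1],(400,400),interpolation=2)); print([(n2,np.round(b["bbox"]).tolist(),round(b["p"],2)) for n2 in("refill","handle","tray","wedge") for b in ctrl.boxes_of(n,n2)])
cv2.imwrite("pics/d.png",np.hstack(o))
E
```

```text
time_s: 9.95
tcp_pos: [486.3, 141.9, 429.5]
tcp_rot: [-0.013, 3.013, 0.004]
force: [-0.1, 0.2, 0.1]
grip_width: 0.201
grip_force: 0.0
time_s: 10.62
tcp_pos: [328.7, 140.5, 406.2]
tcp_rot: [-0.013, 3.018, 0.001]
force: [-0.1, 0.4, -0.2]
grip_width: 0.202
grip_force: 0.0
[('refill', [238.0, 147.0, 281.0, 165.0], 0.97), ('refill', [136.0, 259.0, 178.0, 282.0], 0.95), ('handle', [187.0, 166.0, 216.0, 258.0], 0.65), ('handle', [234.0, 141.0, 286.0, 242.0], 0.35), ('tray', [304.0, 122.0, 349.0, 183.0], 0.9), ('wedge', [304.0, 215.0, 340.0, 254.0], 0.71)]
[('refill', [341.0, 174.0, 381.0, 195.0], 0.97), ('refill', [399.0, 231.0, 440.0, 276.0], 0.96), ('refill', [241.0, 222.0, 280.0, 265.0], 0.72), ('handle', [312.0, 231.0, 369.0, 302.0], 0.83), ('tray', [175.0, 194.0, 248.0, 247.0], 0.88), ('wedge', [254.0, 172.0, 299.0, 188.0], 0.9)]
```

View pics/d.png

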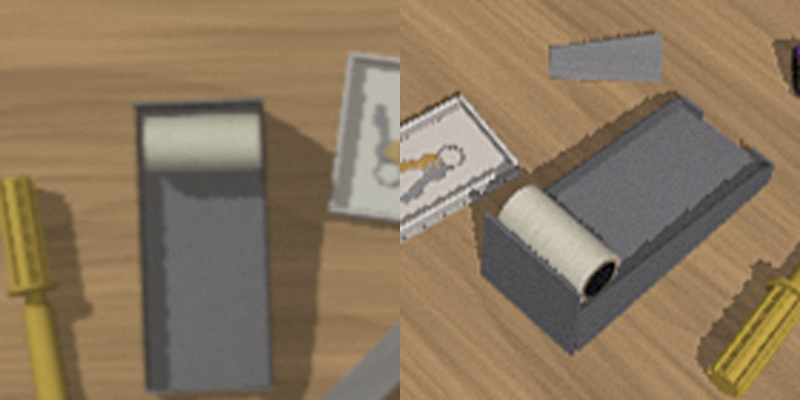

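The roll stays parked behind the rib at top (259,156), and the handle, tray and wedge have not moved.

```bash
python3 -c "from cell import ctrl; print(ctrl.finish_job())"
```

```text
the job is handed in; nothing more can be done
None
```

The refill is parked between the rib and the back stop with the hand clear, the handle, tray and wedge are where they were, and the job was handed in at about 11 s of the 38 s allowed.

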